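# Make up a batch of coconut halves and hold the grater's run lever

## Task

Fill the grater's round loading pan to a batch of exactly three coconut halves, each lying flat in it cut side up: one is already there, so add two and leave the one left over out on the table. Then flip the safety catch on the gearbox all the way over towards the pan, and only after that pull the run lever it guards fully towards the robot, to its stop, and hold it there with the gripper: the lever springs back, so the program finishes while still holding it. Leave the tumbler, the jar and the brush alone.

Things in the scene. Friction and masses are not known exactly. Their poses are not given: they have to be found in the camera images.
- machine: the grater, fixed: green gearbox 100 mm high with lever and catch on top, behind it (+x) a green motor (148 mm high) and a steel bowl (205 mm high), on its -y side a round pan on an arm. Origin on the table under the lever's pivot; the gearbox spans x -60 to 70 mm, y -75 to 75 mm. x points away from the robot (yaw -0.1 to 0.25 rad), y left, z up.
- pan_center (a point): centre of the upper face of the loading pan's floor, 30 mm above the table, 235 mm from the machine's origin along its -y. The pan is a round aluminium dish, 254 mm wide inside, with a rim 15 mm high and 4 mm thick; the three halves fit side by side.
- half_a_center (a point): half coconut, cut side up: a bowl 84 mm across, 46 mm high, 140 g, rim 10 mm thick (brown shell, white flesh) round a hollow 64 mm wide, 36 mm deep; the upper 16 mm are upright, below it narrows to a flat foot 44 mm across. Pinch it across the rim. The point is on its axis (z), 23 mm above its foot. In the pan, off centre, at the start.
- half_b_center (a point): half coconut, cut side up: a bowl 84 mm across, 46 mm high, 140 g, rim 10 mm thick (brown shell, white flesh) round a hollow 64 mm wide, 36 mm deep; the upper 16 mm are upright, below it narrows to a flat foot 44 mm across. Pinch it across the rim. The point is on its axis (z), 23 mm above its foot. On the table, right of the pan, at the start.
- half_c_center (a point): half coconut, cut side up: a bowl 84 mm across, 46 mm high, 140 g, rim 10 mm thick (brown shell, white flesh) round a hollow 64 mm wide, 36 mm deep; the upper 16 mm are upright, below it narrows to a flat foot 44 mm across. Pinch it across the rim. The point is on its axis (z), 23 mm above its foot. On the table, right of the pan, at the start.
- half_d_center (a point): half coconut, cut side up: a bowl 84 mm across, 46 mm high, 140 g, rim 10 mm thick (brown shell, white flesh) round a hollow 64 mm wide, 36 mm deep; the upper 16 mm are upright, below it narrows to a flat foot 44 mm across. Pinch it across the rim. The point is on its axis (z), 23 mm above its foot. On the table, right of the pan, at the start.
- catch (a joint): safety catch, rad: 0 = on (its blade lies across the slot before the lever and stops it), 1.3 = fully flipped, at its stop; flipped means beyond 1.0. It turns about a level axis along the machine's x: pushing its upright tab to the machine's -y (towards the pan) lifts the blade clear. It stays where it is left; about 2 N at the tab move it.
- catch_tab (a point): middle of the tab's top end, 57 mm from the hinge axis. The tab is a steel plate, upright at joint 0, 22 mm (machine x) by 10 mm (y). The blade (10 mm thick, 80 mm long) lies level towards +y of the hinge, 33 mm farther to +x than the tab, so there is room beside the tab on its +y side.
- catch_hinge (a point): point on the catch's hinge axis, under the tab: 112 mm above the table and 12 mm above the gearbox top, at (-30, -55) mm in the machine's frame. Does not move.
- lever (a joint): run lever, rad: 0 = at rest (leaning 0.25 rad to the machine's +x), 0.55 = fully pulled, at its stop (leaning 0.30 rad to -x, towards the robot). It turns about a level axis along the machine's y, 50 mm above the table over the machine's origin. A spring returns it: 4 N at the grip to start it, 10 N at the stop.
- lever_grip (a point): black round grip bar across the lever's top, along the machine's y: 18 mm thick, 66 mm long. The point is its centre, 140 mm from the lever's pivot; at rest 186 mm above the table and 35 mm to the machine's +x of its origin; fully pulled 76 mm nearer the robot at nearly the same height (184 mm). It turns with the lever.
- tumbler: bystander: steel tumbler, 72 mm wide, 95 mm high, standing on the table; origin at its foot.
- jar: bystander: white jar with a steel lid, 68 mm wide, 100 mm high, standing on the table; origin at its foot.
- brush: bystander: cleaning brush lying on the table, left of the machine; origin under its middle.
Not all that is in view belongs to the job. Leave any orange look-alike of the part that bears half_b_center alone.

How it is judged:
By the outcome, as a careful person would: the job done as asked, in the order asked, and still so for the second after the job is handed in, while the arm keeps its last pose, push and grip.
It also fails if it takes over 64 s, if anything falls off the work surface, if the arm or the gripper's body presses on something with over 40 N, if the wrist force passes 120 N, or if a joint passes its speed limit or range.

## Robot

A 7-joint arm with a two-finger parallel gripper is mounted at the origin on the work surface. World frame = base frame: x ahead of the robot, y to its left, z up, the work surface at z = 0. Lengths are in m, angles in rad, forces in N, time in s.
With the tool pointing down it reaches from about 0.4 to 0.85 m from the base axis. Payload 10.4 kg.
Tool frame: the origin (TCP) lies midway between the tips of the shut fingers; the grasp point (between the pads) lies 19 mm behind it (manip.hold_point_z is the distance from the TCP to the grasp point, in m); z points along the fingers, y is the line along which they close (so a half turn about z gives the same grasp; the last joint's range is limited). The gripper opens to 85 mm and grips with 20 to 120 N. Pads are 22 mm wide; open, the fingers measure 114 mm over their backs; the gripper's body (76 mm by 85 mm) begins 54 mm behind the grasp point. The pads swing forward as they close: fully open they stand 13 mm farther back than shut.
Start: joints at [-0.023, 0.332, -0.065, 1.46, 0.022, 1.35, -0.088], TCP at [0.625, 0, 0.231] pointing down, gripper open.
Joint ranges: [-2.6, 2.6], [-0.5, 2.12], [-1.47, 1.34], [0.16, 2.42], [-1.27, 4.41], [0.06, 2.06], [-2.6, 2.6]. Speed limits (rad/s): [2.22, 2.22, 2.79, 2.79, 3.14, 3.14, 3.14].

## Interface

Orientations are given as a unit quaternion [x, y, z, w].
In Python, from workcell import manip, eyes, job gives the robot as it stands.
- The arm moves only by the shell command python3 -m crank 'ROWS' [FORCE]. ROWS is JSON, a list that holds one entry, the list of rows, each a list of 7 numbers: the finger opening in cm, from 0 to 8.54, then the shift along the world's x, y, z in cm, then the turn, a rotation vector about the world's x, y, z in degrees. In form: [[[hand, x, y, z, ax, ay, az], ...]]. A call has 1 to 20 rows; each row shifts and turns the commanded pose from where the row before left it; what a row does not reach is not made up. A row lasts 1/8 s, in which the tool goes at most 62.5 mm and 10.7 degrees, less where a joint would pass 70% of its speed; a pose out of reach is approached as far as the arm can. A call with a gripper value outside its range is refused whole. The fingers move at their own pace and stop on an object; FORCE is the grip in N (left out, the last holds). Time passes only in rows, so rows that do not move let the fingers close. It gives the time, the measured TCP pose, the force, the opening and the grip force at its end, in the units of the state.
- manip.get_obs(): the state, without advancing time (a new reading comes with each control period).
- eyes.camera(name): name is "scene" or "side" or "wrist"; returns (picture, depth): 384x512x3 uint8, red, green, blue; 384x512 float32, m along the optical axis (not along the pixel's ray), 0 where there is no reading.
- eyes.camera_params(name): a dict with "fx", "fy", "cx", "cy" (pixels), "world_from_camera" (4x4, takes a point from camera to world coordinates); the wrist camera has in their place "hand_eye" (4x4, takes a point from camera to tool coordinates, whose origin is the TCP and whose axes are the flange's). Camera axes: x right, y down, z forward; pixel columns grow to the right and rows downward; lengths in m; the calibration is good to about 2 mm. A picture is of the moment at which its call begins: read the wrist's pose just before it. camera_params takes no time and is no camera call.
- job.hand_in(): hands the job in; it is judged then, once.
The state is a dict: "clock": time; "joint_pos": joint angles; "joint_velocities": joint speeds; "tau": joint torques, N m; "position": TCP position; "ee_rot": TCP orientation; "ft_force": force on the tool from outside, world axes, zero at the start; "torque": the same for the moment, N m; "grip_width": opening from 0.0 (shut) to 1.0 (fully open); "grasp_force": force on a finger pad.
Only numpy, scipy, OpenCV 4.12 (cv2) and the standard library are available. Lean on these libraries where they do the work, as an engineer would, in place of code of your own. Each camera call takes 0.05 s, during which the arm holds its last target. There are 200 camera calls.

## Working session

There is one attempt and no reset: what is moved stays moved. The work goes in short steps, Python scripts to look and compute and a shell command to move; the robot and the scene stay as the last step left them, time stands still between calls to the robot, and variables do not carry over. Pictures are saved under pics/ and viewed, at most 10 in all, crops included, and the job is handed in when it is done.

```bash
ls; mkdir -p pics; cat > h.py <<'E'
import numpy as np, cv2
from workcell import manip, eyes, job
def snap(n,f=None):
    o=manip.get_obs(); im,d=eyes.camera(n); p=eyes.camera_params(n)
    if n=="wrist":
        from scipy.spatial.transform import Rotation as R
        T=np.eye(4);T[:3,:3]=R.from_quat(o["ee_rot"]).as_matrix();T[:3,3]=o["position"]
        M=T@np.array(p["hand_eye"])
    else: M=np.array(p["world_from_camera"])
    if f: cv2.imwrite("pics/"+f,im[:,:,::-1])
    return im,d,p,M
def cloud(d,p,M):
    v,u=np.mgrid[:d.shape[0],:d.shape[1]]
    P=np.stack([(u-p["cx"])/p["fx"]*d,(v-p["cy"])/p["fy"]*d,d],-1)
    return P@M[:3,:3].T+M[:3,3]
def ray(u,v,p,M,z):
    r=M[:3,:3]@np.array([(u-p["cx"])/p["fx"],(v-p["cy"])/p["fy"],1.]);o=M[:3,3]
    return o+r*(z-o[2])/r[2]
E
python3 - <<'E'
from h import *
ims=[]
for n in("scene","side"):
    im,d,p,M=snap(n,n+"0.png"); np.savez(n+"0.npz",im=im,d=d,M=M); print(n,M.round(3).tolist(),p["fx"],p["cx"],p["cy"])
    ims.append(im)
print(manip.get_obs(), manip.hold_point_z)
E
```

```text
pics
scene [[0.011, 0.644, -0.765, 1.778], [1.0, -0.017, 0.001, -0.023], [-0.012, -0.765, -0.644, 1.221], [0.0, 0.0, 0.0, 1.0]] 450.9339060709325 258.95922942049856 200.8709932821921
side [[0.698, -0.522, 0.49, -0.114], [-0.716, -0.499, 0.489, -0.639], [-0.011, -0.692, -0.722, 1.025], [0.0, 0.0, 0.0, 1.0]] 411.288888270004 257.97724862912673 188.5882369830269
{'clock': 0.1, 'joint_pos': array([-0.02259285,  0.33279851, -0.0647062 ,  1.46084741,  0.02163072,
        1.34990156, -0.0885071 ]), 'joint_velocities': array([ 0.00211638,  0.00020843,  0.00122114, -0.00122936,  0.00066753,
       -0.00063194, -0.00125691]), 'tau': array([ 9.25707973e-04, -6.26745987e+01,  4.87730233e-02, -3.92438293e+01,
        1.62844139e-02,  6.89412060e-03, -5.92459219e-05]), 'position': array([ 6.24668580e-01, -1.38846426e-05,  2.30606606e-01]), 'ee_rot': array([ 7.07100499e-01,  7.07112783e-01, -4.73858953e-04, -4.13934446e-04]), 'ft_force': array([ 0.19576089, -0.38305056, -0.45452761]), 'torque': array([-0.04063253,  0.00820487, -0.0068097 ]), 'grasp_force': 0.0, 'grip_width': 1.0018090866092446} 0.0187
```

View pics/scene0.png

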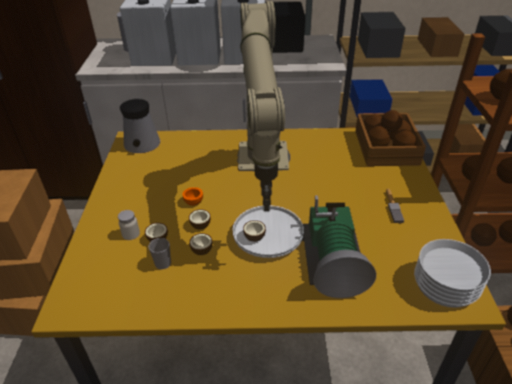

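View pics/side0.png

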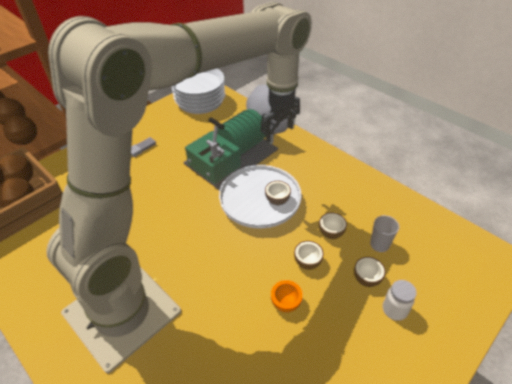

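Scene: white-fleshed halves at (200,218), (201,243), (157,232, next to the tumbler). The one already in the pan is at (255,230), and the pan is centred near (268,231). The orange look-alike at (193,196) is left alone. Side view shows the same halves at (332,224), (308,253), (369,270) and (277,191, in the pan), with the orange one at (287,295).

```bash
cat > m.py <<'E'
from h import *
D={}
for n in("scene","side"):
    z=np.load(n+"0.npz"); D[n]=(z["im"],z["d"],eyes.camera_params(n),z["M"])
S={"scene":[("A",255,230),("B",200,218),("C",201,243),("D",157,232)],"side":[("A",277,191),("B",308,253),("C",332,224),("D",369,270)]}
res={}
for n in S:
    im,d,p,M=D[n]; P=cloud(d,p,M)
    hsv=cv2.cvtColor(im,cv2.COLOR_RGB2HSV)
    for k,u,v in S[n]:
        base=.03 if k=="A" else 0
        w=np.zeros(d.shape,bool); w[v-22:v+23,u-22:u+23]=1
        m=w&(P[...,2]>base+.036)&(P[...,2]<base+.056)
        if k=="A" or k=="D": m&=(np.abs(np.hypot(*np.moveaxis(P[...,:2]-ray(u,v,p,M,base+.046)[:2],-1,0)))<.06)
        c=max(cv2.findContours(m.astype(np.uint8),0,1)[0],key=cv2.contourArea)
        Q=P[m]; (ex,ey),ax,an=cv2.fitEllipse(cv2.convexHull(c))
        cc,r=cv2.minEnclosingCircle(Q[:,:2].astype(np.float32))
        res[n,k]=(ex,ey)
        print(n,k,"top",np.percentile(Q[:,2],90).round(4),"ell",(round(ex,1),round(ey,1)),np.round(ax,1),"ray",ray(ex,ey,p,M,base+.046).round(4),"circ",np.round(cc,4),round(r,4))
def tri(a,b):
    A=[];y=[]
    for n,(u,v) in(("scene",a),("side",b)):
        _,_,p,M=D[n]; r=M[:3,:3]@[(u-p["cx"])/p["fx"],(v-p["cy"])/p["fy"],1]; r/=np.linalg.norm(r)
        N=np.eye(3)-np.outer(r,r);A.append(N);y.append(N@M[:3,3])
    return np.linalg.lstsq(np.vstack(A),np.hstack(y),rcond=None)[0]
for k in"ABCD": print("tri",k,tri(res["scene",k],res["side",k]).round(4))
# machine and pan
for n in D:
    im,d,p,M=D[n];P=cloud(d,p,M);h=cv2.cvtColor(im,cv2.COLOR_RGB2HSV)
    g=(h[...,0]>60)&(h[...,0]<95)&(h[...,1]>80)&(d>0)
    t=g&(abs(P[...,2]-.1)<.006); Q=P[t][:,:2].astype(np.float32); print(n,"gear top",t.sum(),cv2.minAreaRect(Q),Q.min(0),Q.max(0))
    f=(h[...,1]<90)&(abs(P[...,2]-.033)<.018)&(np.hypot(P[...,0]-.66,P[...,1]+.02)<.2)&(d>0)
    L=cv2.connectedComponentsWithStats(f.astype(np.uint8)); i=1+np.argmax(L[2][1:,4]); m=L[1]==i
    Q=P[m]; print(n,"pan",cv2.minEnclosingCircle(Q[:,:2].astype(np.float32)),np.percentile(Q[:,2],[5,20,50,80,95]).round(4))
    ee=cv2.fitEllipse(cv2.convexHull(max(cv2.findContours(m.astype(np.uint8),0,1)[0],key=cv2.contourArea))); print(ee, ray(*ee[0],p,M,.045))
    m=(P[...,2]>.125)&(P[...,2]<.21)&(np.hypot(P[...,0]-.70,P[...,1]-.17)<.2)&~g&(h[...,1]<110)
    vis=P[m]; print(len(vis))
# crops
a=D["scene"][0][185:305,290:390]; b=D["side"][0][100:190,170:300]
c=D["scene"][0][180:275,135:225]
f=lambda i:cv2.resize(i,(400,int(400*i.shape[0]/i.shape[1])),interpolation=3)[:300]
x=[cv2.resize(i,(400,300),interpolation=3) for i in(D["scene"][0][190:280,295:390],b,c,D["side"][0][175:320,225:420])]
cv2.imwrite("pics/crop1.png",np.vstack([np.hstack(x[:2]),np.hstack(x[2:])])[:,:,::-1])
E
python3 m.py
```

```text
scene A top 0.0808 ell (253.6, 228.7) [18.8 22.8] ray [ 0.5772 -0.0433  0.076 ] circ [ 0.5734 -0.0404] 0.0468
scene B top 0.051 ell (198.9, 217.2) [16.9 22.1] ray [ 0.4764 -0.2563  0.046 ] circ [ 0.4717 -0.2696] 0.1523
scene C top 0.0508 ell (200.1, 241.9) [18.4 23.3] ray [ 0.6111 -0.2397  0.046 ] circ [ 0.5718 -0.2562] 0.0871
scene D top 0.0511 ell (155.4, 230.7) [16.9 23.2] ray [ 0.5479 -0.4137  0.046 ] circ [ 0.5465 -0.4139] 0.0439
side A top 0.0774 ell (276.9, 190.5) [21.2 26.5] ray [ 0.5661 -0.045   0.076 ] circ [ 0.5687 -0.041 ] 0.0446
side B top 0.0477 ell (307.9, 253.3) [26.2 29.3] ray [ 0.4658 -0.258   0.046 ] circ [ 0.4997 -0.2602] 0.0734
side C top 0.0476 ell (332.1, 223.6) [23.2 28. ] ray [ 0.601  -0.2413  0.046 ] circ [ 0.5722 -0.2391] 0.0762
side D top 0.0474 ell (368.8, 270.0) [26.9 31.7] ray [ 0.5392 -0.4146  0.046 ] circ [ 0.5433 -0.4144] 0.0438
tri A [ 0.5704 -0.0425  0.0702]
tri B [ 0.4695 -0.2566  0.0402]
tri C [ 0.6052 -0.24    0.0405]
tri D [ 0.5427 -0.4144  0.0413]
scene gear top 355 ((0.5700187087059021, 0.24154861271381378), (0.1415093094110489, 0.1614692062139511), 88.60430145263672) [0.4904967  0.16981815] [0.6522551 0.3137634]
scene pan ((0.5500195026397705, 0.020987391471862793), 0.1466955840587616) [0.0273 0.0299 0.0326 0.0359 0.0453]
((268.5780029296875, 235.26515197753906), (42.153446197509766, 77.79888153076172), 96.63987731933594) [0.58141114 0.01171572 0.045     ]
546
side gear top 569 ((0.5982498526573181, 0.23645299673080444), (0.139198899269104, 0.23536868393421173), 88.59318542480469) [0.47965258 0.16692236] [0.71467084 0.3077735 ]
side pan ((0.5583456754684448, 0.021290656179189682), 0.15122170746326447) [0.0267 0.0285 0.0304 0.033  0.0435]
((265.7091369628906, 192.80816650390625), (56.42750930786133, 73.08470916748047), 119.42192840576172) [ 0.55519188 -0.00633692  0.045     ]
769
```

View pics/crop1.png

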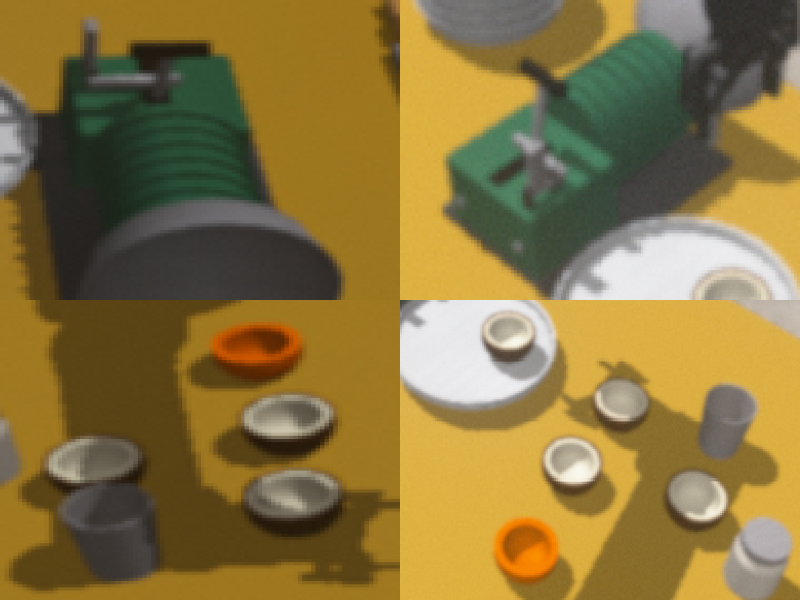

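The crop confirms that B (scene 200,218) and C (201,243) are brown-shelled coconut halves standing free. D, beside the tumbler, is the one to leave. I'll take a wrist look at the pan and machine from here, then move over B and C.

```bash
python3 - <<'E'
from h import *
im,d,p,M=snap("wrist","w0.png"); np.savez("w0.npz",im=im,d=d,M=M); print(np.array(p["hand_eye"]).round(3).tolist(),p["fx"])
E
python3 -m crank '[[[8.5,0,-6,1,0,0,0],[8.5,-3,-5,1,0,0,0],[8.5,-3,-5,1,0,0,0],[8.5,-2,-5,1,0,0,0],[8.5,0,-4,1,0,0,0],[8.5,0,0,0,0,0,0],[8.5,0,0,0,0,0,0]]]' 60
python3 - <<'E'
from h import *
im,d,p,M=snap("wrist","w1.png"); np.savez("w1.npz",im=im,d=d,M=M)
a=cv2.imread("pics/w0.png");b=cv2.imread("pics/w1.png")
cv2.imwrite("pics/w01.png",cv2.resize(np.hstack([a,b]),(800,300)))
E
```

```text
[[0.0, -0.946, -0.325, 0.083], [1.0, 0.0, 0.0, 0.0], [0.0, -0.325, 0.946, -0.142], [0.0, 0.0, 0.0, 1.0]] 273.2081770632863
clock: 1.02
position: [0.5451, -0.2492, 0.2808]
ee_rot: [0.707, 0.707, 0.0, -0.0]
ft_force: [0.4, 0.8, 0.3]
grip_width: 0.992
grasp_force: 0.0
```

View pics/w01.png

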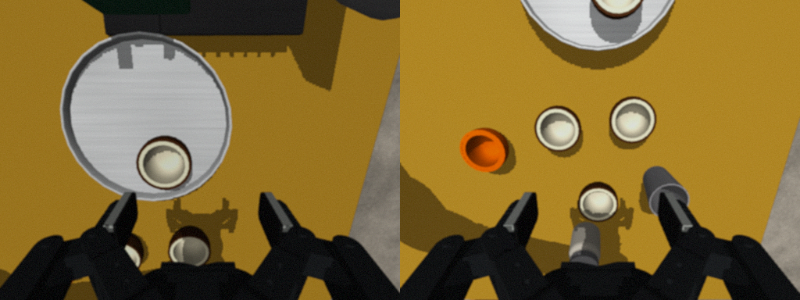

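The wrist views show the whole pan (centre ≈(145,115), with A at (163,163) in the left picture), plus B (557,129), C (632,120), D (598,200) and the orange one (485,150). I'll measure these precisely.

```bash
python3 - <<'E'
from h import *
p=eyes.camera_params("wrist")
def comp(n,u,v,sel):
    z=np.load(n+".npz"); P=cloud(z["d"],p,z["M"]); m=sel(P,cv2.cvtColor(z["im"],cv2.COLOR_RGB2HSV))
    l=cv2.connectedComponents(m.astype(np.uint8))[1]
    yy,xx=np.nonzero(m); i=np.argmin((xx-u)**2+(yy-v)**2); m=l==l[yy[i],xx[i]]
    c=max(cv2.findContours(m.astype(np.uint8),0,1)[0],key=cv2.contourArea)
    return P[m],cv2.fitEllipse(cv2.convexHull(c)),z["M"]
s=1.28
for k,n,u,v,b in(("A","w0",163*s,163*s,.03),("B","w1",157*s,129*s,0),("C","w1",232*s,120*s,0),("D","w1",198*s,200*s,0)):
    Q,e,M=comp(n,u,v,lambda P,h:(P[...,2]>b+.033)&(P[...,2]<b+.06))
    print(k,"top",np.percentile(Q[:,2],[50,90]).round(4),"circ",np.round(cv2.minEnclosingCircle(Q[:,:2].astype(np.float32)),4) if 0 else (cv2.minEnclosingCircle(Q[:,:2].astype(np.float32))),"ray",ray(*e[0],p,M,b+.046).round(4),np.round(e[1],1))
Q,e,M=comp("w0",145*s,60*s,lambda P,h:(h[...,1]<70)&(P[...,2]>.02)&(P[...,2]<.055))
print("pan",np.percentile(Q[:,2],[20,50,90,99]).round(4),cv2.minEnclosingCircle(Q[:,:2].astype(np.float32)),ray(*e[0],p,M,.045),e)
E
```

```text
A top [0.0747 0.0758] circ ((0.572123110294342, -0.042670927941799164), 0.0424320325255394) ray [ 0.5733 -0.0392  0.076 ] [68.1 71.4]
B top [0.0447 0.0459] circ ((0.4710511565208435, -0.25671085715293884), 0.04233933612704277) ray [ 0.472  -0.2542  0.046 ] [58.1 60.2]
C top [0.0448 0.0459] circ ((0.6070363521575928, -0.2403857409954071), 0.042281970381736755) ray [ 0.6064 -0.238   0.046 ] [59.3 61. ]
D top [0.0445 0.0456] circ ((0.5447738766670227, -0.41424858570098877), 0.04306626319885254) ray [ 0.5447 -0.4089  0.046 ] [48.8 52.4]
pan [0.0287 0.0295 0.04   0.0448] ((0.5435590744018555, 0.007933317683637142), 0.1340896636247635) [0.54426463 0.02579804 0.045     ] ((186.18702697753906, 148.25535583496094), (208.8213653564453, 226.0177764892578), 130.1798858642578)
```

Heights (46 mm, in pan 76 mm) and radii (42 mm) check out. The pan centre is ≈(0.544,0.008). C goes to (0.5745,0.062) and B to (0.4815,0.008). I'll grasp C on its −x rim at (0.570,−0.240).

```bash
python3 -m crank '[[[3,2.5,0.9,-5,0,0,0],[3,0,0,-5,0,0,0],[3,0,0,-5,0,0,0],[3,0,0,-4.5,0,0,0],[3,0,0,-3,0,0,0],[3,0,0,-2.2,0,0,0],[3,0,0,-0.6,0,0,0],[3,0,0,0,0,0,0],[3,0,0,0,0,0,0]]]' 60
python3 -m crank '[[[0.4,0,0,0,0,0,0],[0.4,0,0,0,0,0,0],[0.4,0,0,0,0,0,0],[0.4,0,0,0,0,0,0],[0.4,0,0,0,0,0,0]]]' 60
```

```text
clock: 2.2
position: [0.5708, -0.2409, 0.0295]
ee_rot: [0.707, 0.707, 0.0, 0.001]
ft_force: [0.9, 0.1, 0.7]
grip_width: 0.35
grasp_force: 0.0
clock: 2.82
position: [0.5708, -0.241, 0.0299]
ee_rot: [0.707, 0.707, 0.001, 0.001]
ft_force: [-2.9, 1.2, 7.8]
grip_width: 0.106
grasp_force: 65.2
```

```bash
python3 -m crank '[[[0.4,0,0,2,0,0,0],[0.4,0,0,4,0,0,0],[0.4,0,1,5,0,0,0],[0.4,-0.3,4,3,0,0,0],[0.4,-0.5,5,1,0,0,0],[0.4,-0.5,5,0,0,0,0],[0.4,-0.5,5,0,0,0,0],[0.4,-0.5,5,0,0,0,0],[0.4,-0.5,3.6,0,0,0,0],[0.4,-0.5,1.6,0,0,0,0],[0.4,0,0,0,0,0,0],[0.4,0,0,0,0,0,0]]]' 60
python3 - <<'E'
from h import *
im,d,p,M=snap("wrist","w2.png"); a=im
im2,_,_,_=snap("side"); cv2.imwrite("pics/v2.png",np.hstack([cv2.resize(a,(400,300)),cv2.resize(im2[80:260,140:380],(400,300))])[:,:,::-1])
E
```

```text
clock: 4.32
position: [0.5373, 0.059, 0.1785]
ee_rot: [0.708, 0.706, -0.0, 0.0]
ft_force: [0.8, -0.5, -2.5]
grip_width: 0.106
grasp_force: 64.4
```

View pics/v2.png

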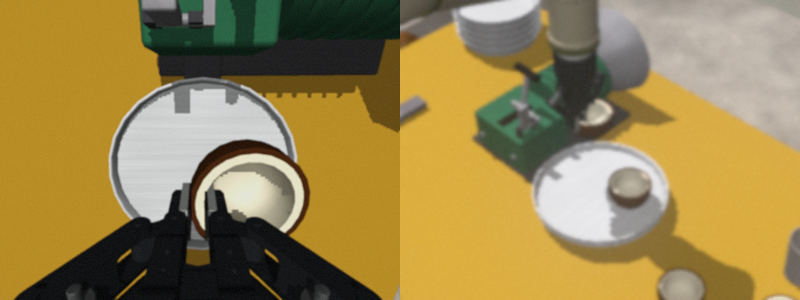

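C is held level at (250,185) in the left half, above the pan and clear of A. I'll lower it and release.

```bash
python3 -m crank '[[[0.4,0,0.2,-4,0,0,0],[0.4,0,0,-4,0,0,0],[0.4,0,0,-2.2,0,0,0],[0.4,0,0,-1,0,0,0],[0.4,0,0,-0.5,0,0,0],[0.4,0,0,0,0,0,0],[0.4,0,0,0,0,0,0]]]' 60
python3 -m crank '[[[2.4,0,0,0,0,0,0],[2.4,0,0,0,0,0,0],[2.4,0,0,0,0,0,0],[2.4,0,0,3,0,0,0],[2.4,0,0,4,0,0,0],[2.4,0,-2,5,0,0,0],[2.4,0,-5,3,0,0,0],[2.4,0,-3,0,0,0,0],[2.4,0,0,0,0,0,0]]]' 60
python3 - <<'E'
from h import *
im,d,p,M=snap("wrist","w3.png"); np.savez("w3.npz",im=im,d=d,M=M)
print(manip.get_obs()["position"])
E
```

```text
clock: 5.3
position: [0.5376, 0.0631, 0.0622]
ee_rot: [0.707, 0.707, 0.001, 0.0]
ft_force: [0.1, -0.7, -2.1]
grip_width: 0.106
grasp_force: 64.6
clock: 6.42
position: [0.537, -0.0398, 0.2118]
ee_rot: [0.709, 0.706, 0.0, 0.001]
ft_force: [-0.1, -0.1, 0.2]
grip_width: 0.282
grasp_force: 0.0
[ 0.53692835 -0.03771181  0.211393  ]
```

```bash
cat > q.py <<'E'
from h import *
import sys
def halves(f,lo,hi):
    z=np.load(f);p=eyes.camera_params("wrist");P=cloud(z["d"],p,z["M"])
    m=((P[...,2]>lo)&(P[...,2]<hi)&(P[...,1]<.15)).astype(np.uint8)
    for c in cv2.findContours(m,0,1)[0]:
        if cv2.contourArea(c)<600: continue
        k=np.zeros_like(m);cv2.drawContours(k,[c],-1,1,-1);Q=P[(k>0)&(m>0)]
        print(np.round(cv2.boundingRect(c)),np.percentile(Q[:,2],[10,50,90]).round(4),cv2.minEnclosingCircle(Q[:,:2].astype(np.float32)))
    z_=(P[...,2]>.038)&(P[...,2]<.05);return P
if __name__=="__main__": halves(sys.argv[1],.062,.085)
E
python3 q.py w3.npz
```

```text
[247 142  79  77] [0.0686 0.0747 0.0758] ((0.5724388957023621, -0.04289184883236885), 0.042129866778850555)
[244  26  90  97] [0.0719 0.0749 0.076 ] ((0.5712135434150696, 0.06255700439214706), 0.04212643578648567)
```

```bash
python3 -m crank '[[[3,-0.9,-5,0,0,0,0],[3,-1,-5.5,0,0,0,0],[3,-1,-5.5,0,0,0,0],[3,0,-5.7,-2,0,0,0],[3,0,0,-5,0,0,0],[3,0,0,-5,0,0,0],[3,0,0,-3.5,0,0,0],[3,0,0,-2,0,0,0],[3,0,0,-0.7,0,0,0],[3,0,0,0,0,0,0],[3,0,0,0,0,0,0]]]' 60
```

```text
clock: 7.85
position: [0.5088, -0.2539, 0.0304]
ee_rot: [0.707, 0.707, 0.0, 0.001]
ft_force: [0.4, -0.4, -0.2]
grip_width: 0.354
grasp_force: 0.0
```

```bash
python3 -m crank '[[[3,-0.1,-0.25,-0.1,0,0,0],[0.4,0,0,0,0,0,0],[0.4,0,0,0,0,0,0],[0.4,0,0,0,0,0,0],[0.4,0,0,0,0,0,0],[0.4,0,0,0,0,0,0],[0.4,0,0,0,0,0,0]]]' 60
python3 -m crank '[[[0.4,0,0,2,0,0,0],[0.4,0,0,4,0,0,0],[0.4,0,2,5,0,0,0],[0.4,0,4.5,2,0,0,0],[0.4,0.3,5,0,0,0,0],[0.4,0.3,5,0,0,0,0],[0.4,0.4,5,0,0,0,0],[0.4,0,3.5,0,0,0,0],[0.4,0,1.5,0,0,0,0],[0.4,0,0,0,0,0,0],[0.4,0,0,0,0,0,0]]]' 60
```

```text
clock: 8.72
position: [0.5073, -0.2565, 0.0291]
ee_rot: [0.707, 0.707, 0.0, 0.0]
ft_force: [-1.5, 1.6, 4.6]
grip_width: 0.114
grasp_force: 67.1
clock: 10.1
position: [0.517, 0.0066, 0.1583]
ee_rot: [0.708, 0.706, -0.0, 0.0]
ft_force: [0.3, 0.5, -2.5]
grip_width: 0.109
grasp_force: 66.7
```

```bash
python3 -m crank '[[[0.4,0.1,0.1,-4,0,0,0],[0.4,0,0,-3,0,0,0],[0.4,0,0,-1.5,0,0,0],[0.4,0,0,-0.8,0,0,0],[0.4,0,0,-0.5,0,0,0],[0.4,0,0,0,0,0,0],[0.4,0,0,0,0,0,0]]]' 60
python3 -m crank '[[[2.4,0,0,0,0,0,0],[2.4,0,0,0,0,0,0],[2.4,0,0,0,0,0,0],[2.4,0,0,3,0,0,0],[2.4,0,0,5,0,0,0],[2.4,0,-1,5,0,0,0],[2.4,0,-1,5,0,0,0],[2.4,0,0,0,0,0,0]]]' 60
python3 - <<'E'
from h import *
im,d,p,M=snap("wrist","w4.png"); np.savez("w4.npz",im=im,d=d,M=M)
E
python3 q.py w4.npz
python3 -m crank '[[[2.4,1,5,4,0,0,0],[2.4,1,5,4,0,0,0],[2.4,1,5,2,0,0,0],[2.4,1,5,0,0,0,0],[2.4,0,4,0,0,0,0],[2.4,0,0,0,0,0,0],[2.4,0,0,0,0,0,0]]]' 60
python3 - <<'E'
from h import *
im,d,p,M=snap("wrist","w5.png"); np.savez("w5.npz",im=im,d=d,M=M)
cv2.imwrite("pics/w45.png",np.hstack([cv2.resize(cv2.imread("pics/w4.png"),(300,225)),cv2.resize(im[:,:,::-1],(300,225))])) 
E
```

```text
clock: 10.98
position: [0.5184, 0.0096, 0.061]
ee_rot: [0.707, 0.707, 0.0, 0.0]
ft_force: [0.3, 0.8, -1.6]
grip_width: 0.111
grasp_force: 66.8
clock: 11.98
position: [0.52, -0.0113, 0.2446]
ee_rot: [0.708, 0.707, 0.003, 0.003]
ft_force: [-0.4, -0.5, -0.5]
grip_width: 0.281
grasp_force: 0.0
[261 162  69  67] [0.0682 0.0746 0.0758] ((0.5720985531806946, -0.04293840751051903), 0.04232204332947731)
[184 118  73  73] [0.0707 0.0748 0.0758] ((0.4837666153907776, 0.009214522317051888), 0.04212652146816254)
[260  65  77  81] [0.0725 0.0748 0.076 ] ((0.5708649158477783, 0.06251465529203415), 0.042034294456243515)
clock: 12.9
position: [0.5572, 0.2254, 0.3362]
ee_rot: [0.707, 0.707, -0.001, -0.0]
ft_force: [-0.3, -0.8, 0.0]
grip_width: 0.278
grasp_force: 0.0
```

View pics/w5.png

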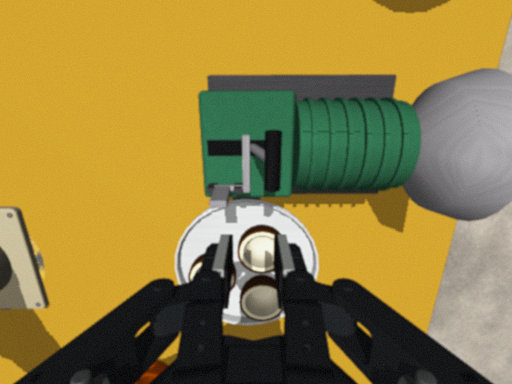

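All three halves lie flat in the pan. The machine is clear in this view: grip bar at (272,160), blade at (247,163), tab at (220,194), and the gearbox top spanning columns 200–295.

```bash
python3 - <<'E'
from h import *
z=np.load("w5.npz");p=eyes.camera_params("wrist");P=cloud(z["d"],p,z["M"]);h=cv2.cvtColor(z["im"],cv2.COLOR_RGB2HSV)
g=(h[...,0]>55)&(h[...,0]<95)&(h[...,1]>80)
Q=P[g&(abs(P[...,2]-.1)<.006)];Q=Q[Q[:,0]<.64]
print("gear",cv2.minAreaRect(Q[:,:2].astype(np.float32)),np.median(Q[:,2]))
w=np.zeros(g.shape,bool);w[120:200,258:290]=1
G=P[w&(P[...,2]>.165)];print("grip",len(G),G.min(0),G.max(0),cv2.minAreaRect(G[:,:2].astype(np.float32)))
for nm,(a,b,c,d) in dict(tab=(175,215,205,238),blade=(130,200,238,256)).items():
    w[:]=0;w[a:b,c:d]=1
    T=P[w&(P[...,2]>.108)];print(nm,len(T),np.percentile(T,[3,50,97],axis=0).round(4).tolist())
    T=P[w&(P[...,2]>.155)]; 
    if len(T): print(" top",T.mean(0),T.min(0),T.max(0))
E
python3 - <<'E'
from h import *
im,d,p,M=snap("side"); P=cloud(d,p,M)
for u,v in((213,148),(222,121)):
    w=P[v-14:v+15,u-14:u+15].reshape(-1,3);w=w[w[:,2]>.155];print(len(w),w.mean(0) if len(w) else"",w.min(0) if len(w) else "",w.max(0) if len(w) else "")
E
```

```text
gear ((0.5627537369728088, 0.2441253364086151), (0.1537429690361023, 0.14790205657482147), 0.02268689125776291) 0.09911992566467603
grip 1033 [0.55756206 0.21085768 0.16597792] [0.58685302 0.30888824 0.47810272] ((0.5759086012840271, 0.260690838098526), (0.024692675098776817, 0.1001429408788681), 6.988208293914795)
tab 540 [[0.4941, 0.1829, 0.113], [0.5145, 0.1912, 0.1413], [0.5337, 0.1932, 0.1687]]
 top [0.51412123 0.18851546 0.16678438] [0.50284885 0.1812161  0.15506014] [0.55756206 0.30888824 0.47810272]
blade 539 [[0.5378, 0.1853, 0.1123], [0.5466, 0.2244, 0.1186], [0.5583, 0.2628, 0.1306]]
 top [0.55756206 0.30888824 0.47810272] [0.55756206 0.30888824 0.47810272] [0.55756206 0.30888824 0.47810272]
34 [0.45431125 0.11289387 0.24107415] [-0.11409627 -0.63894023  0.15684615] [0.5223402  0.194721   1.02517618]
115 [0.56521294 0.23327414 0.19309223] [-0.11409627 -0.63894023  0.15652768] [0.58362693 0.27935986 1.02517618]
```

Origin ≈(0.5435,0.243), yaw ≈0. The tab top is at (0.514,0.188,0.169) and the grip at ≈(0.578,0.243). Both fit the given frame. I'll shut the fingers and come down beside the tab on its +y side.

```bash
python3 -m crank '[[[0,-3,0,0,0,0,0],[0,-2.7,-0.2,-3,0,0,0],[0,0,-0.2,-5,0,0,0],[0,0,0,-5,0,0,0],[0,0,0,-3.5,0,0,0],[0,0,0,-1.6,0,0,0],[0,0,0,-0.5,0,0,0],[0,0,0,0,0,0,0],[0,0,0,0,0,0,0]]]' 60
```

```text
clock: 14.12
position: [0.501, 0.2223, 0.1528]
ee_rot: [0.707, 0.707, 0.001, 0.0]
ft_force: [-0.2, 0.3, -0.3]
grip_width: -0.001
grasp_force: 0.0
```

```bash
python3 -m crank '[[[0,0,-0.6,0,0,0,0],[0,0,-0.6,0,0,0,0],[0,0,-0.6,0,0,0,0],[0,0,-0.6,0,0,0,0],[0,0,-0.6,0,0,0,0],[0,0,-0.6,-0.2,0,0,0],[0,0,-0.6,-0.3,0,0,0],[0,0,-0.6,-0.4,0,0,0],[0,0,-0.4,-0.4,0,0,0],[0,0,-0.4,-0.5,0,0,0],[0,0,-0.3,-0.5,0,0,0],[0,0,-0.2,-0.4,0,0,0],[0,0,0,0,0,0,0]]]' 60
```

```text
clock: 15.75
position: [0.5008, 0.1618, 0.1259]
ee_rot: [0.707, 0.707, 0.001, 0.0]
ft_force: [-4.8, 0.5, 14.7]
grip_width: -0.005
grasp_force: 6.8
```

A push of 14.7 N at the expected end pose suggests the catch is at its stop. I'll nudge once more, retract and check.

```bash
python3 -m crank '[[[0,0,-0.2,-0.1,0,0,0],[0,0,0,0,0,0,0],[0,0,-0.2,1,0,0,0],[0,0,0,4,0,0,0],[0,0,0,5,0,0,0],[0,1,2,5,0,0,0],[0,2,3,5,0,0,0],[0,1.5,1.5,1,0,0,0],[0,0,0,0,0,0,0],[0,0,0,0,0,0,0]]]' 60
python3 - <<'E'
from h import *
im,d,p,M=snap("wrist","w6.png"); np.savez("w6.npz",im=im,d=d,M=M);P=cloud(d,p,M)
ok=(d>0)&(P[...,2]<.22)
R=ok&(P[...,2]>.108)&(P[...,0]>.48)&(P[...,0]<.535)&(P[...,1]>.1)&(P[...,1]<.23)
print("tab",P[R].min(0),P[R].max(0),P[R][P[R][:,1].argmin()])
B=ok&(abs(P[...,0]-.546)<.008)&(P[...,2]>.108)&(P[...,1]>.13)&(P[...,1]<.28)
print("blade",P[B].min(0),P[B].max(0),P[B][P[B][:,2].argmax()])
G=ok&(P[...,2]>.165)&(P[...,0]>.558)&(P[...,0]<.60)&(P[...,1]>.17)&(P[...,1]<.3)
print("grip",P[G].min(0),P[G].max(0),cv2.minAreaRect(P[G][:,:2].astype(np.float32)))
v,u=np.nonzero(G);print("pix",u.min(),u.max(),v.min(),v.max())
E
```

```text
clock: 17.0
position: [0.5448, 0.221, 0.3323]
ee_rot: [0.707, 0.707, -0.001, -0.0]
ft_force: [-0.9, -1.0, -0.6]
grip_width: -0.001
grasp_force: 0.0
tab [0.49274251 0.1345441  0.10813267] [0.53487822 0.19373687 0.13187582] [0.51243632 0.1345441  0.12890805]
blade [0.53900542 0.18564161 0.10839277] [0.55384327 0.24732501 0.18573486] [0.55029488 0.20336179 0.18573486]
grip [0.5662898  0.2108339  0.16547247] [0.58681957 0.27659249 0.19551036] ((0.576551079750061, 0.24371135234832764), (0.06575942039489746, 0.020523326471447945), 89.97982788085938)
pix 272 293 126 188
```

View pics/w6.png

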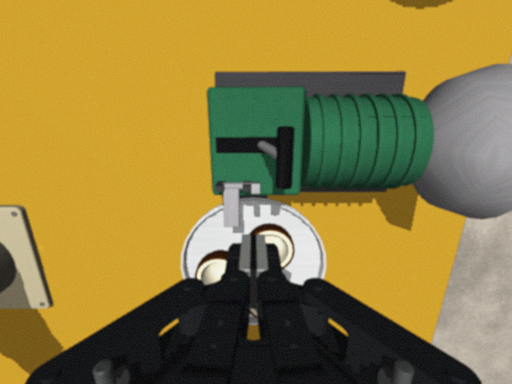

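The tab tip is now at y 0.1345, z 0.129, and the blade stands upright, so the catch is at ≈1.3 rad and stays there. The grip bar at (283,157) px is at (0.577,0.244,0.186). I'll grasp it off its shaft at y≈0.26.

```bash
python3 -m crank '[[[5,2.2,2.9,0,0,0,0],[5,1,1,-4,0,0,0],[5,0,0,-5,0,0,0],[5,0,0,-3.6,0,0,0],[5,0,0,-2.4,0,0,0],[5,0,0,-1,0,0,0],[5,0,0,0,0,0,0],[5,0,0,0,0,0,0]]]' 40
python3 -m crank '[[[1,0,0,0,0,0,0],[1,0,0,0,0,0,0],[1,0,0,0,0,0,0],[1,0,0,0,0,0,0],[1,0,0,0,0,0,0],[1,0,0,0,0,0,0]]]' 40
```

```text
clock: 18.05
position: [0.5778, 0.2611, 0.1748]
ee_rot: [0.707, 0.707, 0.001, 0.0]
ft_force: [0.7, 0.9, 0.0]
grip_width: 0.588
grasp_force: 0.0
clock: 18.8
position: [0.5781, 0.2611, 0.1742]
ee_rot: [0.707, 0.707, 0.001, 0.0]
ft_force: [5.3, 0.7, 4.4]
grip_width: 0.199
grasp_force: 39.5
```

```bash
python3 -m crank '[[[1,-0.6,0,0.1,0,0,0],[1,-0.6,0,0.1,0,0,0],[1,-0.6,0,0.1,0,0,0],[1,-0.6,0,0.1,0,0,0],[1,-0.6,0,0,0,0,0],[1,-0.6,0,0,0,0,0],[1,-0.6,0,0,0,0,0],[1,-0.6,0,-0.05,0,0,0],[1,-0.6,0,-0.05,0,0,0],[1,-0.6,0,-0.1,0,0,0],[1,-0.6,0,-0.1,0,0,0],[1,0,0,0,0,0,0]]]' 40
```

```text
clock: 20.3
position: [0.5139, 0.261, 0.1772]
ee_rot: [0.707, 0.707, 0.003, 0.002]
ft_force: [7.9, -0.5, 12.5]
grip_width: 0.192
grasp_force: 40.7
```

```bash
python3 -m crank '[[[1,-0.4,0,-0.2,0,0,0],[1,-0.4,0,-0.2,0,0,0],[1,-0.4,0,-0.2,0,0,0],[1,-0.3,0,0,0,0,0],[1,0,0,0,0,0,0],[1,0,0,0,0,0,0]]]' 40
python3 -m crank '[[[1,-0.2,0,0,0,0,0],[1,0,0,0,0,0,0]]]' 40
```

```text
clock: 21.05
position: [0.5019, 0.2611, 0.173]
ee_rot: [0.708, 0.706, 0.006, 0.003]
ft_force: [17.1, -1.6, 19.3]
grip_width: 0.194
grasp_force: 42.2
clock: 21.3
position: [0.5018, 0.261, 0.1732]
ee_rot: [0.708, 0.706, 0.008, 0.004]
ft_force: [26.4, 1.2, 12.3]
grip_width: 0.193
grasp_force: 41.8
```

The displacement is 76 mm and the force rises with no further motion, so the lever is at its stop. One last look before handing in.

```bash
python3 - <<'E'
from h import *
a,_,_,_=snap("scene");b,_,_,_=snap("side")
cv2.imwrite("pics/f.png",np.hstack([cv2.resize(a[170:290,130:380],(400,300),interpolation=3),cv2.resize(b[100:310,150:430],(400,300),interpolation=3)])[:,:,::-1])
im,d,p,M=snap("wrist"); P=cloud(d,p,M)
R=(d>0)&(P[...,2]>.108)&(P[...,2]<.2)&(P[...,0]>.50)&(P[...,0]<.527)&(P[...,1]>.1)&(P[...,1]<.2);print(P[R].min(0) if R.any() else 0)
print(manip.get_obs()["position"],manip.get_obs()["ft_force"])
E
```

```text
[0.50323571 0.14253175 0.11934323]
[0.50177398 0.26109198 0.17313256] [26.11341652  0.12352031 12.5477349 ]
```

View pics/f.png

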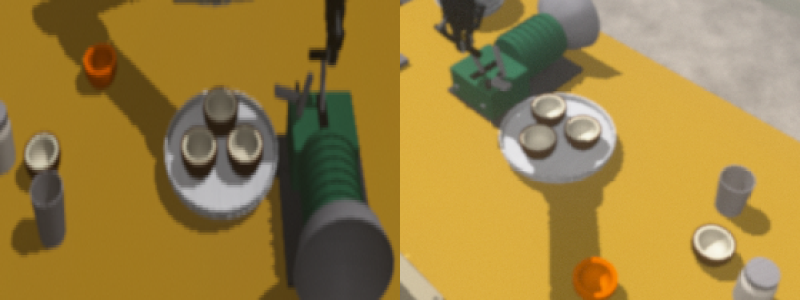

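The picture shows three halves flat in the pan, with D, the tumbler, the jar and the orange one untouched. The catch is flipped and the lever is pulled and held.

```bash
python3 -c "from workcell import job; print(job.hand_in())"
```

```text
the job is handed in; nothing more can be done
None
```

The job is handed in at about 21 s of the 64 s allowed: three halves lie flat in the pan with the fourth left on the table, the catch was flipped to its stop first, and the lever was then pulled 76 mm to its stop, where the gripper is still holding it.

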